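# Pop and open the spring lid of the relay test fixture

## Task

Press down the orange release tab on the front of the relay test fixture so that its blue spring-loaded lid pops up, then push the lid over backwards until it rests fully open on its stop, and come away from it. Use only light pushes: pick nothing up, leave the relay seated in the fixture and do not disturb the other things on the bench.

Things in the scene. Friction and masses are not known exactly. Their poses are not given: they have to be found in the camera images.
- fixture: Relay test fixture, fixed to the bench: aluminium box 120 (x) by 130 (y) by 58 mm tall, shut by the blue lid. Origin: centre of its underside. Its x axis points from the front (-x, towards the robot, where the orange tab sticks out to x = -118 mm) to the hinge side (+x); y along the hinge, z up; turned about z by up to 0.35 rad. 16 mm wide feet, 6 mm tall, along both sides.
- tab (a joint): Turn of the orange release tab, rad: 0 at rest, grows as its pad is pressed down, stop at 0.42. It frees the lid at about 0.2 (pad centre 5 mm down; the stop is 10 mm down). At the pad's centre it takes about 3 N to start, 4 N to free the lid, 6 N at the stop. Springs back when let go. Pivot axis along fixture y, at fixture x -74, z 40 mm.
- tab_pad (a point): Centre of the top face of the tab's pad, where to press: at rest at fixture x -100, y 0, z 45 mm. The pad is level, 44 mm wide (y) and 40 mm long (x -78 to -118 mm), 5 mm thick; at its back an upright (x -78 to -72 mm) rises to z 70 mm and hooks over the lid's front edge.
- lid (a joint): Opening of the blue lid, rad: 0 shut and latched; 0.95 where its spring lifts it in about a second once freed; 1.85 fully open on its stop, 16 degrees past upright. Let go between 0.95 and upright it falls back to 0.95; let go past upright it falls to the stop. Free hinge: a push of under 3 N at the front edge moves it.
- lid_edge (a point): Middle of the lid's front edge, on its underside, 124 mm from the hinge axis. Lid: 130 mm wide, 6 mm thick, about 150 g, yellow strip along this edge; it yields best to the fingertips following it up and over. In the fixture's frame: shut x -64, z 58 mm; popped up (0.95 rad) x -12, z 159 mm; fully open x +94, z 177 mm.
- lid_hinge (a point): Middle of the hinge axis: fixture x +60, y 0, z 58 mm. The axis runs along fixture y. The orientation is the lid's.
- nest (a point): Where the relay's underside belongs: centre of the floor of the black socket in the box, fixture x -22, y 0, z 10 mm.
- relay: Loose clear plug-in relay, 27 x 35 x 30 mm tall, 35 g, seated in the socket under the lid. Origin: centre of its underside. Stays there.
- spool: Loose copper-coloured spool, 48 mm across, 42 mm tall, standing beside or in front of the fixture. Origin: centre of its underside. Leave alone.
- jar: Loose amber jar with black cap, 42 mm across, 55 mm tall, beside or in front of the fixture. Origin: centre of its underside. Leave alone.
- battery: Loose block battery, black and copper, 17 x 26 x 47 mm tall, beside or in front of the fixture. Origin: centre of its underside. Leave alone.
- screwdriver: Loose red-handled screwdriver, 190 mm long, lying on the bench to the robot's right. Leave alone.
- multimeter: Loose yellow multimeter, 90 x 180 x 38 mm, lying on the bench to the robot's left. Origin: centre of its underside. Leave alone.
- heatsink: Loose finned aluminium heatsink, 70 x 50 x 32 mm, behind the fixture. Origin: centre of its underside. Leave alone.
Not all that is in view belongs to the job. Of the things that look like the fixture, the larger one is meant.

How it is judged:
By the outcome, as a careful person would: the job done as asked, in the order asked, and still so for the second after the job is handed in, with the robot touching nothing.
It also fails if it takes over 42 s, if anything falls off the work surface, if the arm or the gripper's body presses on something with over 40 N, if the wrist force passes 120 N, or if a joint passes its speed limit or range.

## Robot

A 6-joint arm with a two-finger parallel gripper is mounted at the origin on the work surface. World frame = base frame: x ahead of the robot, y to its left, z up, the work surface at z = 0. Lengths are in m, angles in rad, forces in N, time in s.
With the tool pointing down it reaches from about 0.35 to 0.85 m from the base axis. Payload 8.1 kg.
Tool frame: the origin (TCP) lies between the finger pads; the fingertips stand 14 mm ahead of it and the grasp point (between the pads) lies 5 mm behind it; z points along the fingers, y is the line along which they close (so a half turn about z gives the same grasp; the last joint's range is limited). The gripper opens to 93 mm and grips with 3 to 60 N. Pads are 15 mm wide; open, the fingers measure 128 mm over their backs; the gripper's body (75 mm by 188 mm) begins 65 mm behind the grasp point.
Start: joints at [1.124, 0.13, 1.488, -0, 1.523, -0.085], TCP at [0.212, 0.561, 0.233] pointing down, gripper open.
Joint ranges: [-2.96, 2.96], [-0.89, 2.26], [0.02, 2.5], [-1.34, 4.48], [0, 2.73], [-2.66, 2.66]. Speed limits (rad/s): [2.39, 2.39, 2.79, 3.14, 3.14, 3.14].

## Interface

Orientations are given as a rotation vector (axis times angle).
In Python, from plant import robot gives the robot as it stands.
- The arm moves only by the tool arm_command, never from a script. Its argument "targets" is a list of rows, each an object of numbers: "x", "y", "z": the shift along the world's x, y, z in units of 500 mm (1.0 is 500 mm); "rx", "ry", "rz": the turn, a rotation vector about the world's x, y, z in units of 2 rad (1.0 is 2 rad); "claw": the closure in counts, from 0 (fully open) to 255 (shut). In form: [{"x": .., "y": .., "z": .., "rx": .., "ry": .., "rz": .., "claw": ..}, ...]. A call has 1 to 10 rows; each row is the pose to reach, as a shift and turn from the pose commanded when the call began; what a row does not reach only later rows make up. A row lasts 1/12 s, in which the tool goes at most 41.7 mm and 7.16 degrees, less where a joint would pass 70% of its speed; a pose out of reach is approached as far as the arm can. A call with a number of a shift or a turn outside -1 to 1 is refused whole. A call with a gripper value outside its range is refused whole. The fingers move at their own pace and stop on an object; "squeeze" is the grip in N (left out, the last holds). Time passes only in rows, so rows that repeat a pose let the fingers close. It gives the time, the measured TCP pose, the force, the opening and the grip force at its end, in the units of the state.
- robot.read_state(): the state, without advancing time (a new reading comes with each control period).
- robot.read_camera(name): name is "side" or "top"; returns (picture, depth): 480x640x3 uint8, red, green, blue; 480x640 float32, m along the optical axis (not along the pixel's ray), 0 where there is no reading.
- robot.get_calibration(name): a dict with "intrinsics" (3x3 intrinsics, pixels), "origin" and "orientation" of the camera in the world. Camera axes: x right, y up, looking along -z (the intrinsics and any distortion apply to the point x, -y, -z); pixel columns grow to the right and rows downward; lengths in m; the calibration is good to about 2 mm. A picture is of the moment at which its call begins. get_calibration takes no time and is no camera call.
- robot.close_job(): hands the job in; it is judged then, once.
The state is a dict: "t": time; "q": joint angles; "dq": joint speeds; "joint_torque": joint torques, N m; "tool_pos": TCP position; "orientation": TCP orientation; "force": force on the tool from outside, world axes, zero at the start; "wrist_torque": the same for the moment, N m; "opening": finger opening in m; "gripper_force": force on a finger pad.
Only numpy, scipy, OpenCV 4.12 (cv2) and the standard library are available. Lean on these libraries where they do the work, as an engineer would, in place of code of your own. Each camera call takes 0.05 s, during which the arm holds its last target. There are 200 camera calls.

## Working session

There is one attempt and no reset: what is moved stays moved. The work goes in short steps, Python scripts to look and compute and a tool call to move; the robot and the scene stay as the last step left them, time stands still between calls to the robot, and variables do not carry over. Pictures are saved under pics/ and viewed, at most 10 in all, crops included, and the job is handed in when it is done.

Besides the shell and the picture viewer there is one more tool, called after "Request:" in YAML: its name, and indented under it one key for each argument. arm_command: Moves the arm, as the interface text tells. Shifts and turns lie within -1 to 1; 1 stands for 500 mm of shift or 2 rad of turn. Its arguments: {"type":"object","properties":{"targets":{"type":"array","items":{"type":"object","properties":{"x":{"type":"number","minimum":-1,"maximum":1},"y":{"type":"number","minimum":-1,"maximum":1},"z":{"type":"number","minimum":-1,"maximum":1},"rx":{"type":"number","minimum":-1,"maximum":1},"ry":{"type":"number","minimum":-1,"maximum":1},"rz":{"type":"number","minimum":-1,"maximum":1},"claw":{"type":"number"}}}},"squeeze":{"type":"number"}},"required":["targets"]}

```bash
mkdir -p pics; ls; cat > h.py <<'E'
import numpy as np, cv2
from plant import robot
from scipy.spatial.transform import Rotation as R
def rot(o):
    o=np.array(o,float)
    return o if o.shape==(3,3) else (R.from_rotvec(o).as_matrix() if o.size==3 else R.from_quat(o).as_matrix())
def cloud(name,d):
    c=robot.get_calibration(name);K=np.array(c["intrinsics"]);v,u=np.mgrid[:480,:640]
    P=np.stack([(u-K[0,2])/K[0,0]*d,-(v-K[1,2])/K[1,1]*d,-d],-1)
    return P@rot(c["orientation"]).T+np.array(c["origin"])
E
python3 - <<'E'
from h import *
for n in("top","side"):
    p,d=robot.read_camera(n);cv2.imwrite(f"pics/{n}0.png",p[...,::-1]);np.savez(f"pics/{n}0.npz",p=p,d=d)
    print(robot.get_calibration(n))
print(robot.read_state())
E
```

```text
pics
{'intrinsics': array([[435.21926152,   0.        , 315.91846233],
       [  0.        , 435.21926152, 235.27030971],
       [  0.        ,   0.        ,   1.        ]]), 'origin': array([0.45881391, 0.01454458, 1.36115871]), 'orientation': array([ 0.06430794, -0.09612758, -1.55237467])}
{'intrinsics': array([[618.84379786,   0.        , 317.44720367],
       [  0.        , 618.84379786, 246.71808784],
       [  0.        ,   0.        ,   1.        ]]), 'origin': array([-0.34592326, -1.15143592,  0.8681261 ]), 'orientation': array([ 1.02769969, -0.36619601, -0.59795488])}
{'t': 0.1, 'q': array([ 1.12360140e+00,  1.31106914e-01,  1.48920545e+00,  1.98856914e-05,
        1.52296279e+00, -8.53830297e-02]), 'dq': array([-0.00137981, -0.00122369, -0.00382447, -0.00044753, -0.00107956,
       -0.00041011]), 'joint_torque': array([ 9.65387226e-04, -5.61344719e+01, -4.93091369e+01,  7.69738876e-02,
        2.92372657e-02, -5.09441986e-05]), 'tool_pos': array([0.21212972, 0.56072055, 0.23166034]), 'orientation': array([-5.65156105e-01, -3.08986964e+00,  2.54113836e-03]), 'force': array([0.28098886, 0.11946566, 0.16911934]), 'wrist_torque': array([-0.02992488,  0.03582124, -0.01651029]), 'gripper_force': 0.0, 'opening': 0.0927588287013745}
```

View pics/top0.png

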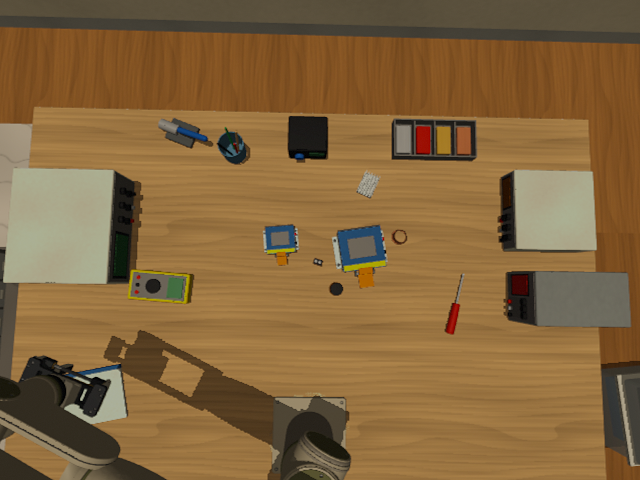

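View pics/side0.png

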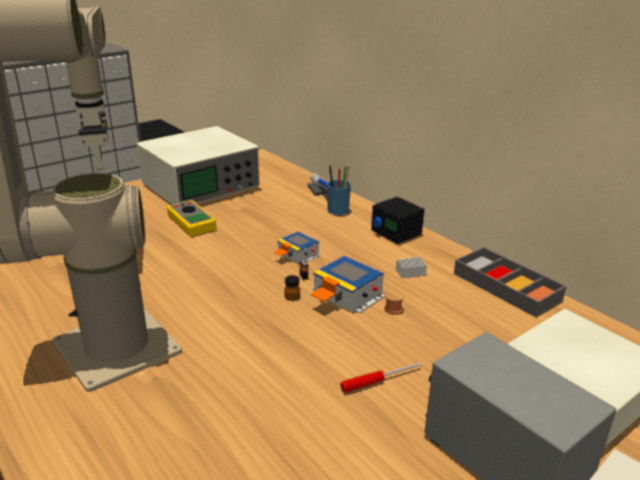

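Top view: the two lookalikes are a small fixture at (281,240) and a larger one at (360,248), and I choose the larger. Its tab is at (366,277), with the jar at (336,289), battery at (318,262), spool at (400,237), heatsink at (368,184) and screwdriver at (455,305). The side view agrees, with the larger fixture at (348,283).

```bash
python3 - <<'E'
from h import *
z=np.load("pics/top0.npz");p,d=z["p"],z["d"];C=cloud("top",d)
hsv=cv2.cvtColor(p,cv2.COLOR_RGB2HSV);roi=np.zeros((480,640),bool);roi[215:300,325:395]=1
c=robot.get_calibration("top");K=c["intrinsics"];Rm=rot(c["orientation"]);o=c["origin"]
def cast(uv,h):
    uv=np.atleast_2d(uv);r=np.c_[(uv[:,0]-K[0,2])/K[0,0],-(uv[:,1]-K[1,2])/K[1,1],-np.ones(len(uv))]@Rm.T
    return o+r*((h-o[2])/r[:,2])[:,None]
def m(lo,hi): return (cv2.inRange(hsv,lo,hi)>0)&roi
blue=m((95,120,60),(125,255,255));yel=m((22,150,120),(35,255,255));ora=m((8,200,150),(20,255,255))
for n,k,h in(("blue+yel",blue|yel,.064),("yel",yel,.064),("orange",ora,.045)):
    pts=cv2.findNonZero(k.astype(np.uint8))[:,0].astype(float);W=cast(pts,h)
    r=cv2.minAreaRect((W[:,:2]*1000).astype(np.float32))
    print(n,len(pts),r,"depth z med",np.median(C[k][:,2]), "px",pts.mean(0),"mean",W.mean(0))
for n,uv,h in(("jar",(336,289),.055),("batt",(318,262),.047),("spool",(400,237),.042),("heat",(368,184),.032)):print(n,cast(uv,h).round(3))
cr=p[205:305,310:420];cv2.imwrite("pics/crop0.png",cv2.resize(cr,None,fx=6,fy=6,interpolation=cv2.INTER_CUBIC)[...,::-1])
E
```

```text
blue+yel 1069 ((554.9439697265625, -148.41615295410156), (121.05055236816406, 130.36727905273438), 9.200213432312012) depth z med 0.06397254575255995 px [361.2647334  248.32740879] mean [ 0.55558977 -0.1471981   0.064     ]
yel 207 ((504.5398254394531, -157.1805419921875), (15.361645698547363, 124.58023071289062), 9.308993339538574) depth z med 0.0647757389190895 px [364.47826087 265.35748792] mean [ 0.50472894 -0.15707511  0.064     ]
orange 259 ((470.1889953613281, -161.96449279785156), (58.06947708129883, 43.29570770263672), 8.34901237487793) depth z med 0.04601813157974255 px [365.54826255 277.23552124] mean [ 0.4696834  -0.16294792  0.045     ]
jar [[ 0.433 -0.073  0.055]]
batt [[ 0.513 -0.019  0.047]]
spool [[ 0.594 -0.268  0.042]]
heat [[ 0.759 -0.171  0.032]]
```

View pics/crop0.png

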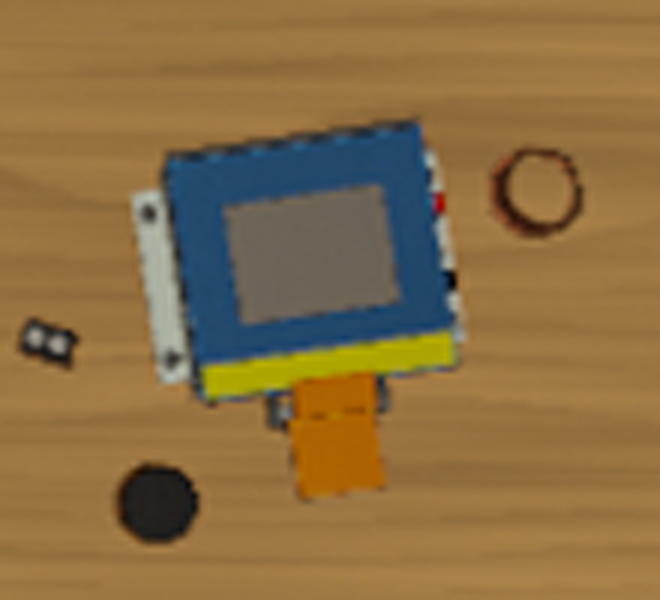

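The crop confirms the choice: a large fixture with its tab in front and yaw of about 0.16 rad. Its origin is near (0.557, -0.148), and the press point at fixture x -106 is near world (0.452, -0.165). I'm closing the fingers and heading there at height.

Request:
arm_command:
  targets:
    - {"x":0.06,"y":-0.08,"rz":0.03,"claw":255}
    - {"x":0.09,"y":-0.16,"rz":0.06,"claw":255}
    - {"x":0.12,"y":-0.24,"rz":0.09,"claw":255}
    - {"x":0.15,"y":-0.32,"rz":0.12,"claw":255}
    - {"x":0.18,"y":-0.4,"rz":0.15,"claw":255}
    - {"x":0.21,"y":-0.48,"rz":0.18,"claw":255}
    - {"x":0.24,"y":-0.56,"rz":0.21,"claw":255}
    - {"x":0.28,"y":-0.64,"rz":0.24,"claw":255}
    - {"x":0.32,"y":-0.72,"rz":0.26,"claw":255}
    - {"x":0.36,"y":-0.8,"rz":0.26,"claw":255}

```text
schema error: expected keys x, y, z, rx, ry, rz, claw
```

Request:
arm_command:
  squeeze: 5
  targets:
    - {"x":0.06,"y":-0.08,"z":0,"rx":0,"ry":0,"rz":0.03,"claw":255}
    - {"x":0.09,"y":-0.16,"z":0,"rx":0,"ry":0,"rz":0.06,"claw":255}
    - {"x":0.12,"y":-0.24,"z":0,"rx":0,"ry":0,"rz":0.09,"claw":255}
    - {"x":0.15,"y":-0.32,"z":0,"rx":0,"ry":0,"rz":0.12,"claw":255}
    - {"x":0.18,"y":-0.4,"z":0,"rx":0,"ry":0,"rz":0.15,"claw":255}
    - {"x":0.21,"y":-0.48,"z":0,"rx":0,"ry":0,"rz":0.18,"claw":255}
    - {"x":0.24,"y":-0.56,"z":0,"rx":0,"ry":0,"rz":0.21,"claw":255}
    - {"x":0.28,"y":-0.64,"z":0,"rx":0,"ry":0,"rz":0.24,"claw":255}
    - {"x":0.32,"y":-0.72,"z":0,"rx":0,"ry":0,"rz":0.26,"claw":255}
    - {"x":0.36,"y":-0.8,"z":0,"rx":0,"ry":0,"rz":0.26,"claw":255}

```text
t: 0.93
tool_pos: [0.382, 0.1803, 0.2325]
orientation: [-0.253, 3.131, 0.0]
force: [0.7, 0.4, -0.5]
opening: 0.0307
gripper_force: 0.0
```

Request:
arm_command:
  targets:
    - {"x":0.02,"y":-0.08,"z":0,"rx":0,"ry":0,"rz":0,"claw":255}
    - {"x":0.04,"y":-0.16,"z":0,"rx":0,"ry":0,"rz":0,"claw":255}
    - {"x":0.05,"y":-0.24,"z":0,"rx":0,"ry":0,"rz":0,"claw":255}
    - {"x":0.07,"y":-0.32,"z":-0.03,"rx":0,"ry":0,"rz":0,"claw":255}
    - {"x":0.08,"y":-0.4,"z":-0.06,"rx":0,"ry":0,"rz":0,"claw":255}
    - {"x":0.1,"y":-0.48,"z":-0.09,"rx":0,"ry":0,"rz":0,"claw":255}
    - {"x":0.11,"y":-0.56,"z":-0.12,"rx":0,"ry":0,"rz":0,"claw":255}
    - {"x":0.12,"y":-0.62,"z":-0.16,"rx":0,"ry":0,"rz":0,"claw":255}
    - {"x":0.12,"y":-0.652,"z":-0.2,"rx":0,"ry":0,"rz":0,"claw":255}
    - {"x":0.12,"y":-0.652,"z":-0.22,"rx":0,"ry":0,"rz":0,"claw":255}

```text
t: 1.77
tool_pos: [0.4402, -0.1466, 0.1197]
orientation: [0.242, -3.129, -0.001]
force: [-0.8, 0.4, -0.9]
opening: 0.0004
gripper_force: 0.0
```

Request:
arm_command:
  targets:
    - {"x":0,"y":0,"z":0,"rx":0,"ry":0,"rz":0,"claw":255}
    - {"x":0,"y":0,"z":0,"rx":0,"ry":0,"rz":0,"claw":255}
    - {"x":0,"y":0,"z":0,"rx":0,"ry":0,"rz":0,"claw":255}

```text
t: 2.02
tool_pos: [0.4425, -0.1429, 0.1237]
orientation: [-0.25, 3.131, -0.0]
force: [-0.4, 0.8, 0.3]
opening: 0.0002
gripper_force: 0.0
```

```bash
python3 - <<'E'
from h import *
a=robot.read_camera("side")[0][200:340,240:430]
b=robot.read_camera("top")[0][195:335,280:430]
f=lambda i:cv2.resize(i,(400,int(400*i.shape[0]/i.shape[1])),interpolation=cv2.INTER_CUBIC)
a,b=f(a),f(b);h=min(len(a),len(b))
cv2.imwrite("pics/c1.png",np.hstack([a[:h],b[:h]])[...,::-1])
s=robot.read_state();print(s["tool_pos"],s["q"],s["force"])
E
```

```text
[ 0.44291102 -0.14309185  0.12415285] [-4.22805119e-01 -1.63051296e-01  1.98019780e+00  1.24693300e-04
  1.32205736e+00 -2.15359223e+00] [-0.42017104 -0.64225062  1.14273236]
```

View pics/c1.png

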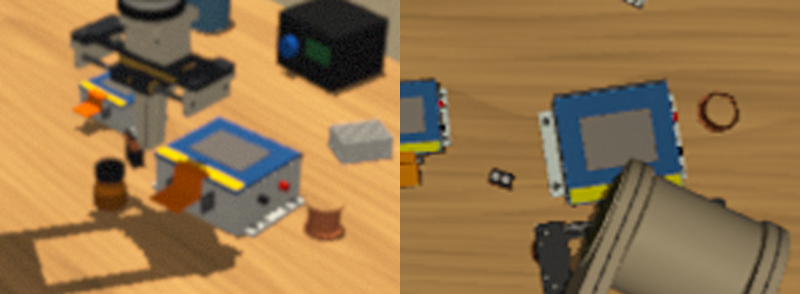

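Left (side view): the fingers hang at about (150,120), still short of the tab at (183,185). Right (top view): the arm hides the tab and the other objects are undisturbed. I'm correcting by +9 mm x and -22 mm y, then lowering to just above the pad.

Request:
arm_command:
  targets:
    - {"x":0.018,"y":-0.044,"z":0,"rx":0,"ry":0,"rz":0,"claw":255}
    - {"x":0.018,"y":-0.044,"z":-0.04,"rx":0,"ry":0,"rz":0,"claw":255}
    - {"x":0.018,"y":-0.044,"z":-0.08,"rx":0,"ry":0,"rz":0,"claw":255}
    - {"x":0.018,"y":-0.044,"z":-0.1,"rx":0,"ry":0,"rz":0,"claw":255}
    - {"x":0.018,"y":-0.044,"z":-0.1,"rx":0,"ry":0,"rz":0,"claw":255}
    - {"x":0.018,"y":-0.044,"z":-0.1,"rx":0,"ry":0,"rz":0,"claw":255}

```text
t: 2.62
tool_pos: [0.4509, -0.1652, 0.0729]
orientation: [0.25, -3.131, -0.001]
force: [1.2, 0.4, -0.2]
opening: 0.0006
gripper_force: 0.0
```

```bash
python3 - <<'E'
from h import *
p=robot.read_camera("side")[0].copy()
c=robot.get_calibration("side");K=c["intrinsics"];s=robot.read_state()
def pr(P):
    q=(np.array(P)-c["origin"])@rot(c["orientation"]);return K[0,0]*q[0]/-q[2]+K[0,2],K[1,1]*-q[1]/-q[2]+K[1,2]
t=s["tool_pos"];print(t,s["force"],pr(t-[0,0,.014]),pr([.458,-.164,.045]))
cv2.imwrite("pics/c2.png",cv2.resize(p[210:330,260:420],None,fx=5,fy=5,interpolation=cv2.INTER_CUBIC)[...,::-1])
E
```

```text
[ 0.45149483 -0.16561157  0.07370746] [ 0.80671214 -1.13391457  0.33028409] (np.float64(320.1171410882163), np.float64(289.8120951875278)) (np.float64(321.7205555099452), np.float64(293.7441008566064))
```

View pics/c2.png

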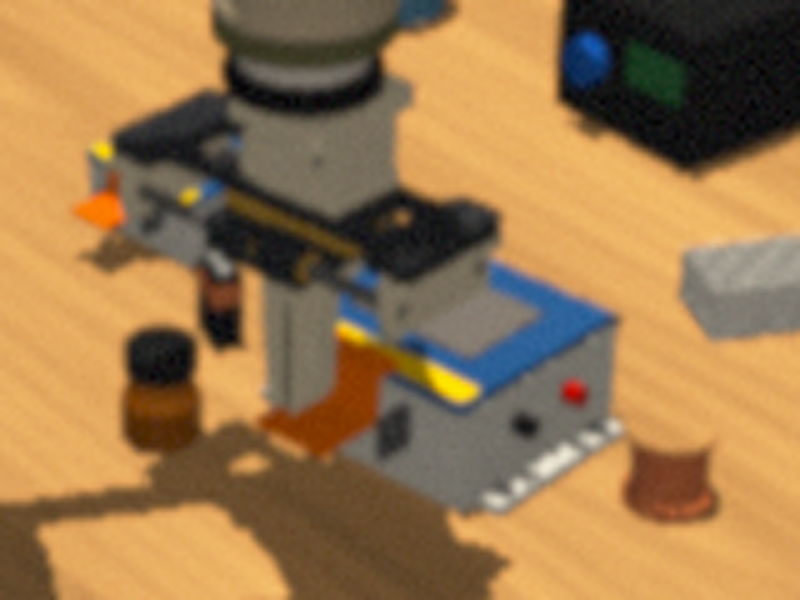

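The fingertips (300,405) stand over the tab pad (about 308,418), clear of the jar (160,390). I'm pressing now.

Request:
arm_command:
  targets:
    - {"x":0,"y":0,"z":-0.015,"rx":0,"ry":0,"rz":0,"claw":255}
    - {"x":0,"y":0,"z":-0.028,"rx":0,"ry":0,"rz":0,"claw":255}
    - {"x":0,"y":0,"z":-0.036,"rx":0,"ry":0,"rz":0,"claw":255}
    - {"x":0,"y":0,"z":-0.042,"rx":0,"ry":0,"rz":0,"claw":255}
    - {"x":0,"y":0,"z":-0.048,"rx":0,"ry":0,"rz":0,"claw":255}
    - {"x":0,"y":0,"z":-0.048,"rx":0,"ry":0,"rz":0,"claw":255}
    - {"x":0,"y":0,"z":-0.048,"rx":0,"ry":0,"rz":0,"claw":255}

```text
t: 3.25
tool_pos: [0.4515, -0.1661, 0.0491]
orientation: [-0.248, 3.131, -0.001]
force: [0.6, -0.0, 5.6]
opening: 0.0005
gripper_force: 2.2
```

```bash
python3 - <<'E'
from h import *
p=robot.read_camera("side")[0].copy();s=robot.read_state();print(s["tool_pos"],s["force"])
cv2.imwrite("pics/c3.png",cv2.resize(p[210:330,260:420],None,fx=4,fy=4,interpolation=cv2.INTER_CUBIC)[...,::-1])
E
```

```text
[ 0.45141752 -0.16609902  0.04915639] [ 0.80778667 -0.23187426  5.15724959]
```

View pics/c3.png

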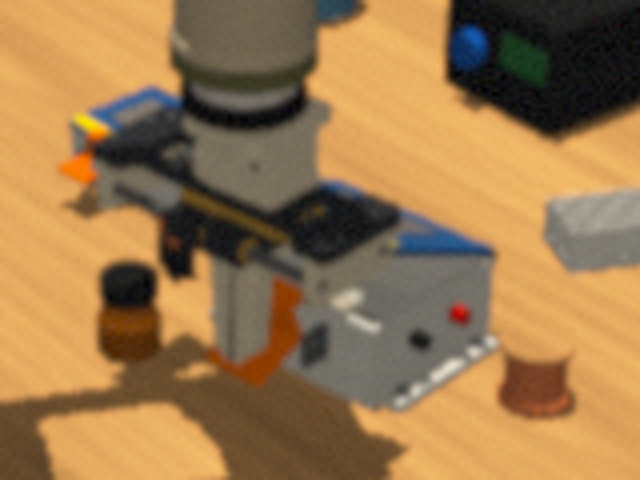

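The lid has lifted off the rim at about (350,300). I'll hold for a second while it rises, then check the forces.

Request:
arm_command:
  targets:
    - {"x":0,"y":0,"z":0,"rx":0,"ry":0,"rz":0,"claw":255}
    - {"x":0,"y":0,"z":0,"rx":0,"ry":0,"rz":0,"claw":255}
    - {"x":0,"y":0,"z":0,"rx":0,"ry":0,"rz":0,"claw":255}
    - {"x":0,"y":0,"z":0,"rx":0,"ry":0,"rz":0,"claw":255}
    - {"x":0,"y":0,"z":0,"rx":0,"ry":0,"rz":0,"claw":255}
    - {"x":0,"y":0,"z":0,"rx":0,"ry":0,"rz":0,"claw":255}
    - {"x":0,"y":0,"z":0,"rx":0,"ry":0,"rz":0,"claw":255}
    - {"x":0,"y":0,"z":0,"rx":0,"ry":0,"rz":0,"claw":255}
    - {"x":0,"y":0,"z":0,"rx":0,"ry":0,"rz":0,"claw":255}
    - {"x":0,"y":0,"z":0,"rx":0,"ry":0,"rz":0,"claw":255}

```text
t: 4.13
tool_pos: [0.4514, -0.1661, 0.0492]
orientation: [-0.248, 3.131, -0.001]
force: [-0.1, -0.9, 4.5]
opening: 0.0006
gripper_force: 2.3
```

```bash
python3 - <<'E'
from h import *
p=robot.read_camera("side")[0].copy();s=robot.read_state();print(s["tool_pos"],s["force"])
cv2.imwrite("pics/c4.png",cv2.resize(p[190:330,260:420],None,fx=4,fy=4,interpolation=cv2.INTER_CUBIC)[...,::-1])
E
```

```text
[ 0.45141561 -0.16610182  0.04923711] [-0.06697512 -0.0940322   4.90559247]
```

View pics/c4.png

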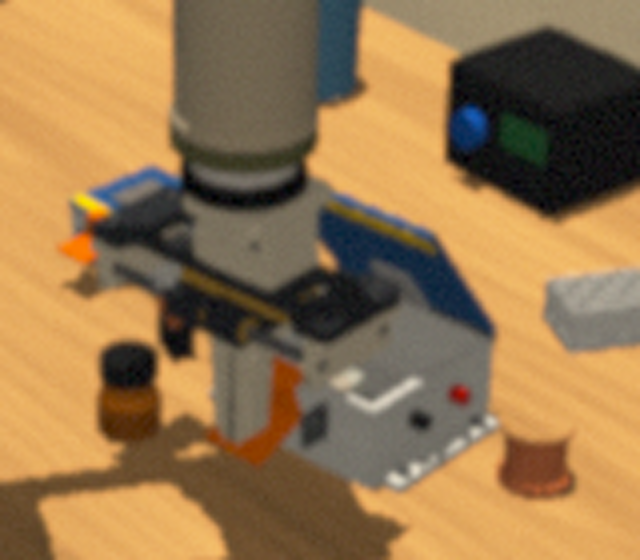

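The lid is popped up: its edge runs from about (330,205) to (435,250). I'll rise straight up, then come forward to just short of the edge.

Request:
arm_command:
  targets:
    - {"x":0,"y":0,"z":0.04,"rx":0,"ry":0,"rz":0,"claw":255}
    - {"x":0,"y":0,"z":0.1,"rx":0,"ry":0,"rz":0,"claw":255}
    - {"x":0,"y":0,"z":0.16,"rx":0,"ry":0,"rz":0,"claw":255}
    - {"x":0,"y":0,"z":0.22,"rx":0,"ry":0,"rz":0,"claw":255}
    - {"x":0,"y":0,"z":0.23,"rx":0,"ry":0,"rz":0,"claw":255}
    - {"x":0,"y":0,"z":0.23,"rx":0,"ry":0,"rz":0,"claw":255}
    - {"x":0.04,"y":0.006,"z":0.23,"rx":0,"ry":0,"rz":0,"claw":255}
    - {"x":0.09,"y":0.014,"z":0.23,"rx":0,"ry":0,"rz":0,"claw":255}
    - {"x":0.13,"y":0.021,"z":0.23,"rx":0,"ry":0,"rz":0,"claw":255}
    - {"x":0.13,"y":0.021,"z":0.23,"rx":0,"ry":0,"rz":0,"claw":255}

```text
t: 5.02
tool_pos: [0.5171, -0.1542, 0.1612]
orientation: [0.249, -3.13, -0.003]
force: [1.2, -0.7, 0.2]
opening: 0.0004
gripper_force: 0.0
```

Request:
arm_command:
  targets:
    - {"x":0.022,"y":0.0035,"z":0.005,"rx":0,"ry":0,"rz":0,"claw":255}
    - {"x":0.042,"y":0.0068,"z":0.01,"rx":0,"ry":0,"rz":0,"claw":255}
    - {"x":0.06,"y":0.0097,"z":0.015,"rx":0,"ry":0,"rz":0,"claw":255}
    - {"x":0.078,"y":0.0126,"z":0.02,"rx":0,"ry":0,"rz":0,"claw":255}
    - {"x":0.096,"y":0.0156,"z":0.025,"rx":0,"ry":0,"rz":0,"claw":255}
    - {"x":0.114,"y":0.0185,"z":0.025,"rx":0,"ry":0,"rz":0,"claw":255}
    - {"x":0.132,"y":0.0214,"z":0.025,"rx":0,"ry":0,"rz":0,"claw":255}
    - {"x":0.15,"y":0.0243,"z":0.025,"rx":0,"ry":0,"rz":0,"claw":255}
    - {"x":0.164,"y":0.0266,"z":0.025,"rx":0,"ry":0,"rz":0,"claw":255}
    - {"x":0.178,"y":0.029,"z":0.025,"rx":0,"ry":0,"rz":0,"claw":255}

```text
t: 5.85
tool_pos: [0.6053, -0.1406, 0.1755]
orientation: [0.248, -3.131, -0.001]
force: [0.5, -0.3, 0.2]
opening: 0.0004
gripper_force: 0.1
```

Request:
arm_command:
  targets:
    - {"x":0.012,"y":0.002,"z":0,"rx":0,"ry":0,"rz":0,"claw":255}
    - {"x":0.024,"y":0.004,"z":0,"rx":0,"ry":0,"rz":0,"claw":255}
    - {"x":0.036,"y":0.006,"z":0,"rx":0,"ry":0,"rz":0,"claw":255}
    - {"x":0.042,"y":0.007,"z":0,"rx":0,"ry":0,"rz":0,"claw":255}
    - {"x":0.042,"y":0.007,"z":0,"rx":0,"ry":0,"rz":0,"claw":255}
    - {"x":0.042,"y":0.007,"z":0,"rx":0,"ry":0,"rz":0,"claw":255}

```text
t: 6.35
tool_pos: [0.6259, -0.1373, 0.1761]
orientation: [0.248, -3.132, 0.0]
force: [-0.2, 0.5, 0.0]
opening: 0.0005
gripper_force: 0.0
```

```bash
python3 - <<'E'
from h import *
p=robot.read_camera("side")[0].copy();s=robot.read_state();print(s["tool_pos"],s["force"])
cv2.imwrite("pics/c5.png",cv2.resize(p[150:330,260:440],None,fx=3.3,fy=3.3,interpolation=cv2.INTER_CUBIC)[...,::-1])
E
```

```text
[ 0.62577689 -0.13733377  0.17607773] [-0.96146241  0.06105714  0.0704086 ]
```

View pics/c5.png

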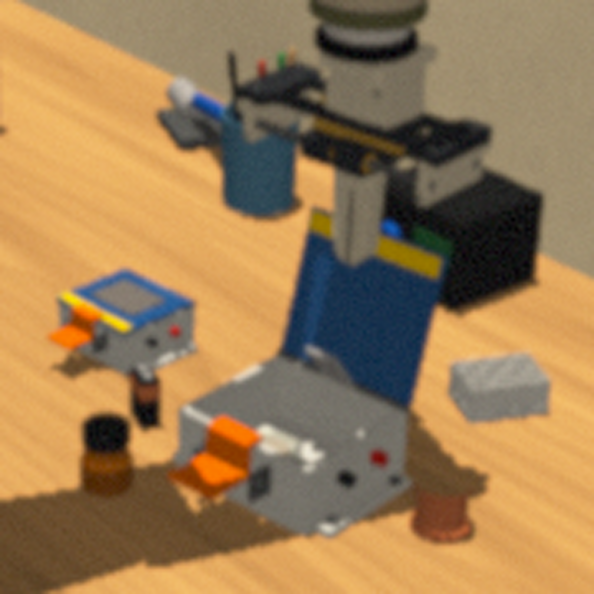

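The lid stands past upright with the fingers (355,230) in front of it; the tab has sprung back and nothing else has moved. I'm backing off and up.

Request:
arm_command:
  targets:
    - {"x":-0.03,"y":-0.005,"z":0,"rx":0,"ry":0,"rz":0,"claw":255}
    - {"x":-0.08,"y":-0.013,"z":0,"rx":0,"ry":0,"rz":0,"claw":255}
    - {"x":-0.14,"y":-0.022,"z":0.03,"rx":0,"ry":0,"rz":0,"claw":255}
    - {"x":-0.2,"y":-0.03,"z":0.06,"rx":0,"ry":0,"rz":0,"claw":255}
    - {"x":-0.26,"y":-0.03,"z":0.1,"rx":0,"ry":0,"rz":0,"claw":255}
    - {"x":-0.32,"y":-0.03,"z":0.14,"rx":0,"ry":0,"rz":0,"claw":255}
    - {"x":-0.38,"y":-0.03,"z":0.16,"rx":0,"ry":0,"rz":0,"claw":255}
    - {"x":-0.4,"y":-0.03,"z":0.16,"rx":0,"ry":0,"rz":0,"claw":255}
    - {"x":-0.4,"y":-0.03,"z":0.16,"rx":0,"ry":0,"rz":0,"claw":255}
    - {"x":-0.4,"y":-0.03,"z":0.16,"rx":0,"ry":0,"rz":0,"claw":255}

```text
t: 7.23
tool_pos: [0.4258, -0.1525, 0.2566]
orientation: [-0.247, 3.13, -0.001]
force: [0.4, 0.6, 0.0]
opening: 0.0008
gripper_force: 0.0
```

```bash
python3 - <<'E'
from h import *
p,d=robot.read_camera("side");s=robot.read_state();print(s["tool_pos"],s["force"])
C=cloud("side",d);F=np.array([.557,-.148,0]);a=.16
L=(C-F)@np.array([[np.cos(a),-np.sin(a),0],[np.sin(a),np.cos(a),0],[0,0,1]])
m=(d>0)&(abs(L[...,1])<60e-3)&(L[...,2]>.075)&(L[...,2]<.2)&(L[...,0]>.04)&(L[...,0]<.13)
k=np.polyfit(L[m][:,2],L[m][:,0],1);print(m.sum(),"lid angle",np.pi/2+np.arctan(k[0]))
r=(d>0)&(abs(L[...,1])<.025)&(abs(L[...,0]+.022)<.025)&(L[...,2]<.056);print("relay z",L[r][:,2].max() if r.any() else None)
cv2.imwrite("pics/c6.png",cv2.resize(p[180:330,250:430],None,fx=3.6,fy=3.6,interpolation=cv2.INTER_CUBIC)[...,::-1])
E
```

```text
[ 0.42611519 -0.15234038  0.25610139] [ 1.07350927 -0.65746407 -0.42713024]
1600 lid angle 1.8523606032247988
relay z 0.044922632626802295
```

View pics/c6.png

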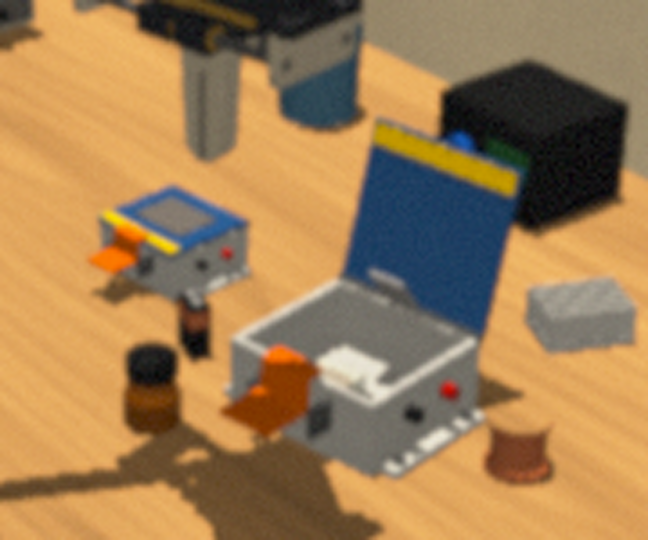

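The lid (435,220) rests fully open at 1.85 rad and the relay (350,365) is still seated. The tab is back at rest, the other objects are undisturbed and the gripper is clear.

```bash
python3 -c "
from plant import robot
print(robot.close_job())"
```

```text
the job is handed in; nothing more can be done
None
```

The job is handed in: I pressed the release tab, the lid popped up and was pushed back to rest on its stop at a measured 1.85 rad, the relay is still seated, nothing else looks disturbed, and the arm is clear (about 7 s of the 42 s allowed).

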